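# Stack a vial tray and lock it down for sea

### The job

Pick the loose vial tray up by its carrying bar and stack it on the tray that stands in the fiddle frame, feeling for the place where all four corner lugs drop into the sockets: keep it level, set it down gently and never force it. When it is fully home let go, then swing the hold-down bar square across its rim to lock the stack for sea, leaving the other things on the bench where they are.

Things in the scene. Friction and masses are not known exactly. Their poses are not given: they have to be found in the camera images.
- tray: loose grey tray of capped vials, 200 (x) x 150 (y) x 60 mm high, 0.5 to 0.8 kg, standing on four corner lugs. Origin: its centre, level with the lugs' feet; z up. Rim at z = 60 mm, inner floor at 12 mm, floor's underside at 8 mm. Each corner block, 32 mm square, has on top, straight above its lug, a 17 mm square socket, 10 mm deep, for the lug of the next tray.
- tray_bar (a point): middle of the top of the tray's carrying bar: 59 mm above the tray's origin. The bar runs along the tray's x, is 16 mm thick and 25 mm high, open below for the hand. Beside it the tray is empty for 27 mm either way along x and clear to the side walls (inner faces 71 mm from the bar's centre), down to the floor.
- tray_lug (a point): foot of one of the tray's lugs (x = +84, y = +59 mm; the others at +-84, +-59). Lugs are round, 14 mm in diameter, 8 mm long, with a 0.5 mm chamfer: 1.5 mm of play all round in a socket, no other lead-in.
- frame: aluminium fiddle frame screwed to the bench: rails 18 mm high, 236 x 186 mm outside, long sides along x; origin: its centre on the bench, z up. In it, square to it, stands a second tray just like the loose one, with play: its centre lies anywhere within 7.5 mm of the frame's in x and in y and is not measured. It stays put up to about 12 N of sideways push, then slides (8 mm at most).
- stack_level (a point): point 60 mm above the frame's centre, level with the rim and socket mouths of the tray in the frame. The loose tray's origin is at this height while its lugs ride on top, and 8 mm lower (52 mm above the bench) when fully home. The trays are rigid; contact between them, or with the frame, must stay below 60 N, even for a moment: touch down at about 10 to 20 mm/s.
- latch (a joint): hold-down bar, steel, 88 x 18 x 10 mm, turning stiffly (0.05 N m) on a post beside the frame's +y rail, stays where left; rad. 0: points along the frame's +x, clear of the tray; to -0.6: swung outward; 1.57 (stop): along the frame's -y, square across the rim. Grows clockwise from above. Underside 115 mm above the bench, 3 mm over the rim of a seated upper tray, too low for one not home.
- latch_pivot (a point): axis of the hold-down bar (vertical), 120 mm above the bench, at x = -35, y = +112 mm in the frame
- latch_tab (a point): top of the upright black round finger peg on the hold-down bar, 14 mm in diameter, 30 mm high (125 to 155 mm above the bench), 62 mm from the bar's axis
- sample_cup: white plastic sample cup, 60 mm across, 75 mm high; bystander, leave alone; origin at its underside
- jar: clear lidded jar, 56 mm across, 70 mm high; bystander, leave alone; origin at its underside
- mug: blue mug, 80 mm across, 95 mm high; bystander, leave alone; origin at its underside
- cup_stack: stack of nested white cups, 60 mm across, 100 mm high; bystander, leave alone; origin at its underside
- water_bottle: clear water bottle, 64 mm across, 200 mm high; bystander, leave alone; origin at its underside
- pipette: hand pipette lying on the bench, 250 mm long; bystander, leave alone; origin at its underside
Things that resemble listed ones, but are neither listed nor needed, are in the scene too. Several things have the shape of the tray; the one meant has the colours described above.

How it is judged:
By the outcome, as a careful person would: the job done as asked, in the order asked, and still so for the second after the job is handed in, with the robot touching nothing.
It also fails if it takes over 72 s, if anything falls off the work surface, if the arm or the gripper's body presses on something with over 40 N, if the wrist force passes 120 N, or if a joint passes its speed limit or range.

### The arm

A 6-joint arm with a two-finger parallel gripper is mounted at the origin on the work surface. World frame = base frame: x ahead of the robot, y to its left, z up, the work surface at z = 0. Lengths are in m, angles in rad, forces in N, time in s.
With the tool pointing down it reaches from about 0.325 to 0.775 m from the base axis. Payload 5.5 kg.
Tool frame: the origin (TCP) lies midway between the tips of the shut fingers; the grasp point (between the pads) lies 19 mm behind it; x points along the fingers, z is the direction in which the jaws open and shut, and the axes are right-handed (so a half turn about x gives the same grasp; the last joint's range is limited). The gripper opens to 85 mm and grips with 20 to 120 N. Pads are 22 mm wide; open, the fingers measure 114 mm over their backs; the gripper's body (76 mm by 85 mm) begins 54 mm behind the grasp point. The pads swing forward as they close: fully open they stand 13 mm farther back than shut.
Start: joints at [1.094, 0.091, 1.231, -0, 1.82, -0.057], TCP at [0.245, 0.548, 0.231] pointing down, gripper open.
Joint ranges: [-2.87, 2.87], [-0.86, 2.18], [0.17, 2.46], [-1.51, 4.65], [0.06, 2.69], [-2.65, 2.65]. Speed limits (rad/s): [2.57, 2.57, 3.01, 3.14, 3.14, 3.14].

### API

Orientations are given as a unit quaternion [x, y, z, w].
In Python, from bench import * gives the robot as it stands.
- The arm moves only by the tool play_rows, never from a script. Its argument "targets" is a list of rows, each an object with "travel": the shift along the world's x, y, z in m, a list of three; "spin": the turn about the world's z in rad. In form: [{"travel": [tx, ty, tz], "spin": spin}, ...]. A call has 1 to 20 rows; each row is the pose to reach, as a shift and turn from the pose measured when the call began; what a row does not reach only later rows make up. A row lasts 1/8 s, in which the tool goes at most 62.5 mm and 10.7 degrees, less where a joint would pass 70% of its speed; a pose out of reach is approached as far as the arm can. A call with a gripper value outside its range is refused whole. "hand" is the closure, from 0 (fully open) to 1 (shut), set as the call begins (left out, the last holds). The fingers move at their own pace and stop on an object; "newtons" is the grip in N (left out, the last holds). Time passes only in rows, so rows that repeat a pose let the fingers close. It gives the time, the measured TCP pose, the force and the opening at its end, in the units of the state.
- state(): the state, without advancing time (a new reading comes with each control period).
- snapshot(name): name is "scene" or "top" or "wrist"; returns (picture, depth): 384x512x3 uint8, blue, green, red; 384x512 float32, m along the optical axis (not along the pixel's ray), 0 where there is no reading.
- get_calibration(name): a dict with "fx", "fy", "cx", "cy" (pixels), "xyz" and "attitude" of the camera in the world; the wrist camera has in their place "hand_eye" (4x4, takes a point from camera to tool coordinates, whose origin is the TCP and whose axes are the tool frame's). Camera axes: x right, y up, looking along -z (the intrinsics and any distortion apply to the point x, -y, -z); pixel columns grow to the right and rows downward; lengths in m; the calibration is good to about 2 mm. The wrist camera is an equidistant fisheye: a pixel r from the principal point sees the ray r / f radians off the axis. A picture is of the moment at which its call begins: read the wrist's pose just before it. get_calibration takes no time and is no camera call.
- sign_off(): hands the job in, once; it reports no verdict.
The state is a dict: "t": time; "q": joint angles; "qvel": joint speeds; "joint_torque": joint torques, N m; "position": TCP position; "tool_rot": TCP orientation; "force": force on the tool from outside, world axes, zero at the start; "wrist_torque": the same for the moment, N m; "gripper_width": opening from 0.0 (shut) to 1.0 (fully open).
Only numpy, scipy, OpenCV 4.12 (cv2) and the standard library are available. Lean on these libraries where they do the work, as an engineer would, in place of code of your own. Each camera call takes 0.05 s, during which the arm holds its last target.

## Working session

There is one attempt and no reset: what is moved stays moved. The work goes in short steps, Python scripts to look and compute and a tool call to move; the robot and the scene stay as the last step left them, time stands still between calls to the robot, and variables do not carry over. Pictures are saved under pics/ and viewed, and the job is handed in when it is done.

Besides the shell and the picture viewer there is one more tool, called after ">>>" in YAML: its name, and indented under it one key for each argument. play_rows: Moves the arm, as the interface text tells. Its arguments: {"type":"object","properties":{"targets":{"type":"array","items":{"type":"object","properties":{"travel":{"type":"array","items":{"type":"number"}},"spin":{"type":"number"}}}},"hand":{"type":"number"},"newtons":{"type":"number"}},"required":["targets"]}

```bash
ls; mkdir -p pics; python3 - <<'E'
from bench import *
import cv2,numpy as np
print(state())
for n in ["scene","top","wrist"]:
    p,d=snapshot(n); cv2.imwrite(f"pics/{n}0.png",p); np.save(f"pics/{n}0.npy",d); print(n,get_calibration(n))
E
```

```text
pics
{'t': 0.0, 'q': array([ 1.09429298e+00,  9.18508083e-02,  1.23189798e+00, -1.54822600e-05,
        1.81978461e+00, -5.67173626e-02]), 'qvel': array([-0.00151363, -0.00103177, -0.00087652,  0.00017862,  0.00201387,
        0.00017465]), 'joint_torque': array([-2.85444468e-03, -4.58712959e+01, -4.18031824e+01, -2.71408971e-04,
        1.11178707e-02, -3.16068835e-06]), 'position': array([0.24442522, 0.54764757, 0.23014885]), 'tool_rot': array([-0.3851925 ,  0.59379792,  0.38450286,  0.59261144]), 'force': array([ 0.53908449, -0.08984627,  1.21104749]), 'wrist_torque': array([-0.00678445,  0.01083513,  0.00642002]), 'gripper_width': 0.9927833169611915}
scene {'fx': 410.91891295560043, 'fy': 410.91891295560043, 'cx': 247.06547894824445, 'cy': 197.6251554541388, 'xyz': array([0.88595644, 0.65348979, 1.01011101]), 'attitude': array([0.0938498 , 0.31825707, 0.90126403, 0.27861766])}
top {'fx': 481.67918822770696, 'fy': 481.67918822770696, 'cx': 255.42939050898238, 'cy': 179.8976961863931, 'xyz': array([0.43759915, 0.0530895 , 1.25308058]), 'attitude': array([-0.01369339,  0.02027293,  0.71573543, -0.6979429 ])}
wrist {'fx': 297.3186396354542, 'fy': 297.3186396354542, 'cx': 255.6048870522887, 'cy': 190.94046884680358, 'hand_eye': array([[-4.55464899e-04,  3.19106429e-01, -9.47718776e-01,
        -1.42778975e-01],
       [ 4.61077661e-04,  9.47718841e-01,  3.19106230e-01,
         8.02935155e-02],
       [ 9.99999790e-01, -2.91630270e-04, -5.78785512e-04,
        -5.56466422e-04],
       [ 0.00000000e+00,  0.00000000e+00,  0.00000000e+00,
         1.00000000e+00]])}
```

View pics/scene0.png

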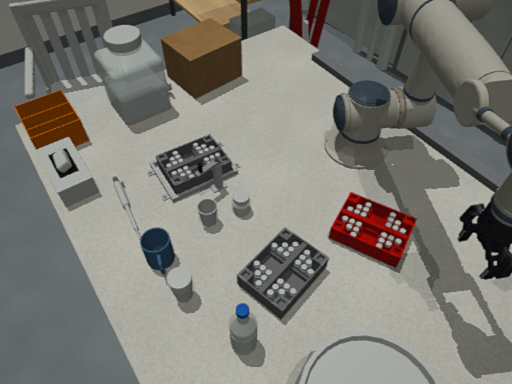

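View pics/top0.png

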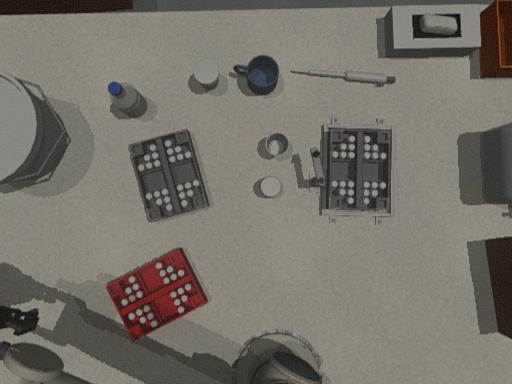

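View pics/wrist0.png

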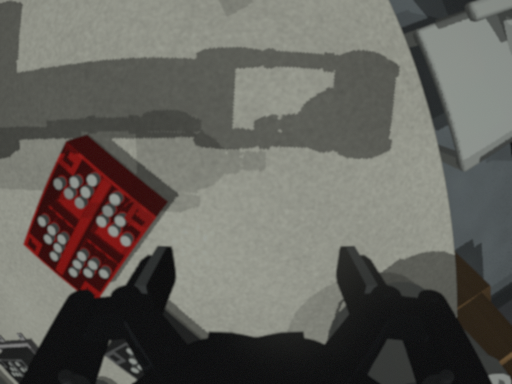

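```bash
cat > h.py <<'E'
import numpy as np,cv2
from scipy.spatial.transform import Rotation as R
from bench import *
def cam(n,st=None):
    c=get_calibration(n)
    if n!="wrist":
        return c,R.from_quat(c["attitude"]).as_matrix(),np.array(c["xyz"])
    H=np.array(c["hand_eye"]); Rt=R.from_quat(st["tool_rot"]).as_matrix()
    return c,Rt@H[:3,:3],Rt@H[:3,3]+st["position"]
def ray(n,uv,st=None):
    c,Rm,o=cam(n,st); uv=np.atleast_2d(uv).astype(float)
    a=(uv[:,0]-c["cx"])/c["fx"]; b=(uv[:,1]-c["cy"])/c["fy"]
    if n=="wrist":
        r=np.hypot(a,b)+1e-12; v=np.c_[np.sin(r)*a/r,-np.sin(r)*b/r,-np.cos(r)]
    else: v=np.c_[a,-b,-np.ones_like(a)]
    return o,v@Rm.T
def onz(n,uv,z,st=None):
    o,v=ray(n,uv,st); return o+v*((z-o[2])/v[:,2])[:,None]
def proj(n,P,st=None):
    c,Rm,o=cam(n,st); p=(np.atleast_2d(P)-o)@Rm; x,y,z=p[:,0],-p[:,1],-p[:,2]
    if n=="wrist":
        r=np.hypot(x,y)+1e-12; th=np.arctan2(r,z); k=th/r; 
    else: k=1/z
    return np.c_[c["cx"]+c["fx"]*x*k,c["cy"]+c["fy"]*y*k]
def tri(obs):
    A=np.zeros((3,3));b=np.zeros(3)
    for n,uv,st in obs:
        o,v=ray(n,uv,st); v=v[0]/np.linalg.norm(v[0]); M=np.eye(3)-np.outer(v,v); A+=M;b+=M@o
    return np.linalg.solve(A,b)
def crop(img,x0,y0,x1,y1,s,fn):
    cv2.imwrite(fn,cv2.resize(img[y0:y1,x0:x1],None,fx=s,fy=s,interpolation=cv2.INTER_CUBIC))
E
python3 - <<'E'
from h import *
p=cv2.imread("pics/top0.png"); 
crop(p,120,120,220,230,5,"pics/t1.png"); crop(p,250,100,410,235,5,"pics/t2.png")
s=cv2.imread("pics/scene0.png"); crop(s,230,215,340,320,5,"pics/s1.png"); crop(s,140,125,260,235,5,"pics/s2.png")
E
```

```text
(no output)
```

View pics/t1.png

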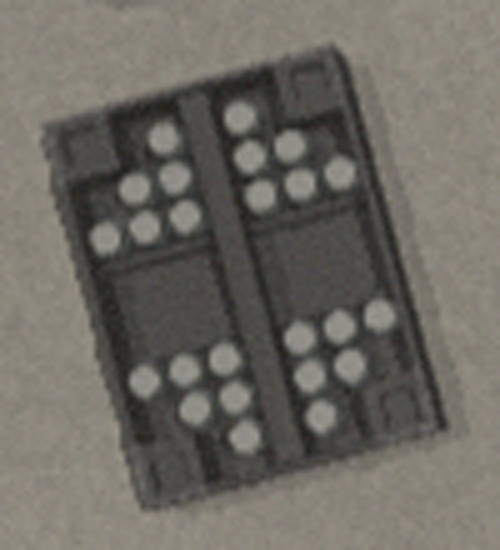

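View pics/t2.png

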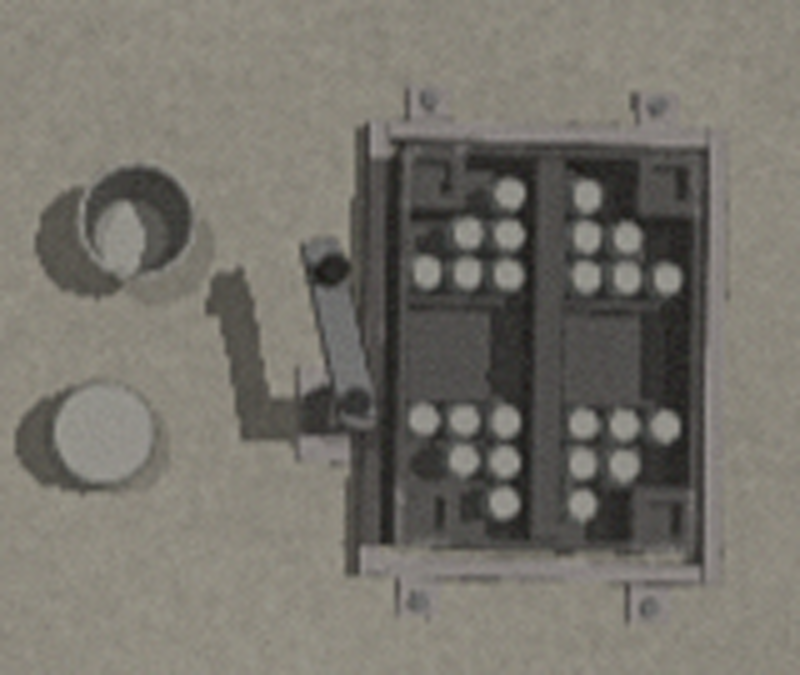

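View pics/s1.png

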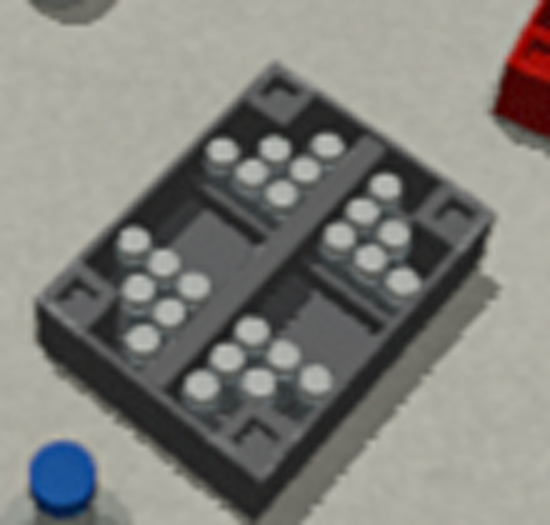

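View pics/s2.png

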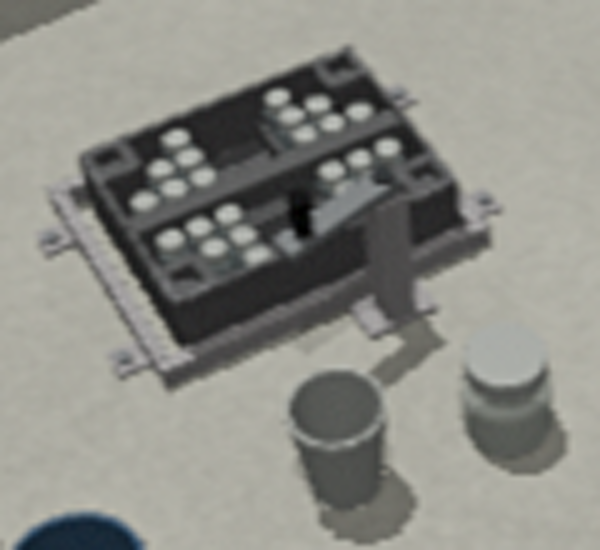

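```bash
python3 - <<'E'
from h import *
up=lambda P,x0,y0,s=5:(np.array(P,float)+.5)/s-.5+[x0,y0]
def rep(name,P,z):
    Q=onz("top",P,z)[:,:2]; print(name,Q.round(4).tolist(),"c",Q.mean(0).round(4)); return Q
Q=rep("tray",up([(45,127),(333,47),(432,425),(145,505)],120,120),.06)
e=(Q[0]+Q[1]-Q[2]-Q[3]);print(np.degrees(np.arctan2(e[1],e[0])))
e=(Q[0]-Q[1]+Q[3]-Q[2]);print(np.degrees(np.arctan2(-e[0],e[1])))
Q=rep("low bar ends",up([(549,155),(545,540)],250,100),.059)
Q=rep("low rim",up([(403,148),(703,148),(693,548),(397,545)],250,100),.06)
Q=rep("frame outer",up([(360,128),(722,130),(718,582),(350,573)],250,100),.018)
e=(Q[0]+Q[1]-Q[2]-Q[3]);print(np.degrees(np.arctan2(e[1],e[0])))
rep("pivot",up([(352,402)],250,100),.125);rep("tab",up([(330,268)],250,100),.155)
rep("lugs scr",up([(428,99),(656,105),(418,601),(650,607)],250,100),.0)
# scene/top tri of tab, pivot
us=lambda P:up(P,140,125)
ut=lambda P:up(P,250,100)
print("tab tri",tri([("top",ut([(330,268)]),None),("scene",us([(302,195)]),None)]))
print("tray bar ends",tri([("top",up([(195,95)],120,120),None),("scene",up([(375,143)],230,215),None)]),tri([("top",up([(286,450)],120,120),None),("scene",up([(160,378)],230,215),None)]))
st=state();print(R.from_quat(st["tool_rot"]).as_matrix().round(3))
E
```

```text
tray [[0.5894, 0.3539], [0.6259, 0.2103], [0.4368, 0.1649], [0.401, 0.3071]] c [0.5133 0.2591]
13.7192610421489
14.207755440014045
low bar ends [[0.6117, -0.2216], [0.4197, -0.2128]] c [ 0.5157 -0.2172]
low rim [[0.6168, -0.1485], [0.6132, -0.2986], [0.4139, -0.2859], [0.4191, -0.1391]] c [ 0.5158 -0.218 ]
frame outer [[0.634, -0.1337], [0.6285, -0.3212], [0.3954, -0.31], [0.4048, -0.1212]] c [ 0.5157 -0.2215]
-2.9324946221960944
pivot [[0.4877, -0.1096]] c [ 0.4877 -0.1096]
tab [[0.548, -0.0972]] c [ 0.548  -0.0972]
lugs scr [[0.6514, -0.1727], [0.6453, -0.2924], [0.3889, -0.1587], [0.3827, -0.2793]] c [ 0.5171 -0.2258]
tab tri [ 0.54761306 -0.09677158  0.15660251]
tray bar ends [0.54479291 0.28104302 0.23496636] [ 0.48194508  0.23651385 -0.14056697]
[[-0.001 -0.913  0.408]
 [-0.001  0.408  0.913]
 [-1.     0.    -0.002]]
```

>>> play_rows:
  targets:
    - {"travel": [0.02, -0.02, 0.01], "spin": 0.07}
    - {"travel": [0.055, -0.06, 0.02], "spin": 0.17}
    - {"travel": [0.095, -0.1, 0.02], "spin": 0.27}
    - {"travel": [0.135, -0.145, 0.02], "spin": 0.37}
    - {"travel": [0.175, -0.19, 0.02], "spin": 0.47}
    - {"travel": [0.215, -0.23, 0.02], "spin": 0.55}
    - {"travel": [0.25, -0.265, 0.02], "spin": 0.62}
    - {"travel": [0.269, -0.289, 0.02], "spin": 0.665}
    - {"travel": [0.269, -0.289, 0.02], "spin": 0.665}
    - {"travel": [0.269, -0.289, 0.02], "spin": 0.665}

```text
t: 1.4
position: [0.5131, 0.2591, 0.2501]
tool_rot: [0.557, -0.436, -0.557, -0.435]
force: [-0.2, 0.0, -0.5]
gripper_width: 1.0
```

```bash
cat > look.py <<'E'
import sys,pickle
from h import *
st=state(); p,d=snapshot("wrist"); n=sys.argv[1]
cv2.imwrite(f"pics/{n}.png",p); pickle.dump((st,p,d),open(f"pics/{n}.pkl","wb"))
crop(p,130,30,380,330,2.6,f"pics/{n}c.png") if 0 else cv2.imwrite(f"pics/{n}c.png",cv2.resize(p[40:300,110:400],None,fx=2.25,fy=2.25,interpolation=cv2.INTER_CUBIC))
print(st["t"],st["position"].round(4),R.from_quat(st["tool_rot"]).as_matrix().round(4).tolist(),st["force"].round(2),st["q"].round(3))
E
python3 look.py w1
```

```text
1.4 [0.5131 0.2591 0.2501] [[-0.0004, -0.9702, -0.2424], [-0.0013, -0.2424, 0.9702], [-1.0, 0.0007, -0.0011]] [-0.23  0.02 -0.46] [ 4.090e-01  2.800e-02  1.262e+00 -1.000e-03  1.852e+00 -1.407e+00]
```

View pics/w1c.png

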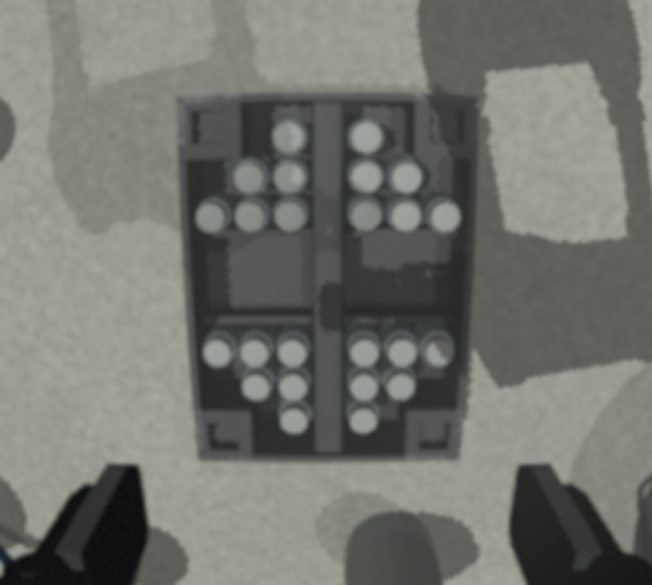

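```bash
cat > fit.py <<'E'
from h import *
from scipy.optimize import least_squares
import pickle
un=lambda P:(np.array(P,float)+.5)/2.25-.5+[110,40]
M=np.array([(-100,-75,60),(-100,75,60),(100,75,60),(100,-75,60)])/1e3
def xf(m,x,y,yaw,z=0): return m@R.from_euler("z",yaw).as_matrix().T+[x,y,z]
def fit(P,st,M=M,z0=0,usez=True,g=(.5,.2,0)):
    f=lambda p:(proj("wrist",xf(M,p[0],p[1],p[2],p[3]),st)-P).ravel()
    f2=lambda p:f([*p,z0])
    r=least_squares(f,[*g,z0]) if usez else least_squares(f2,g)
    return r.x,f(r.x).reshape(-1,2) if usez else f2(r.x).reshape(-1,2)
def overlay(n,p,fn):
    st,img,d=pickle.load(open(f"pics/{n}.pkl","rb")); z=p[3] if len(p)>3 else 0
    im=cv2.resize(img[40:300,110:400],None,fx=2.25,fy=2.25,interpolation=cv2.INTER_CUBIC)
    def poly(m,c,closed=True):
        m=np.array(m)/1e3; n=len(m)
        pts=np.concatenate([np.linspace(m[i],m[(i+1)%n],15) for i in range(n if closed else n-1)])
        q=(proj("wrist",xf(pts,p[0],p[1],p[2],z),st)-[110,40]+.5)*2.25-.5
        cv2.polylines(im,[np.round(q*8).astype(np.int32)],False,c,1,cv2.LINE_AA,3)
    poly([(-100,-75,60),(-100,75,60),(100,75,60),(100,-75,60)],(0,255,0))
    for a in(-1,1):
        for b in(-1,1): poly([(84*a-8.5,59*b-8.5,60),(84*a-8.5,59*b+8.5,60),(84*a+8.5,59*b+8.5,60),(84*a+8.5,59*b-8.5,60)],(0,255,255))
    poly([(-96,-8,59),(-96,8,59),(96,8,59),(96,-8,59)],(255,200,0))
    cv2.imwrite(fn,im)
E
python3 - <<'E'
from fit import *
st,_,_=pickle.load(open("pics/w1.pkl","rb"))
P=un([(180,98),(478,98),(460,459),(200,459)])
for u in(True,False):
    p,r=fit(P,st,usez=u); print(p.round(4),np.degrees(p[2]),r.round(2).tolist())
overlay("w1",p,"pics/w1o.png")
E
```

```text
[ 0.5176  0.2592  0.2475 -0.0035] 14.180531130605722 [[-0.31, 0.24], [0.47, -0.02], [-0.23, -0.23], [0.06, -0.06]]
[0.517  0.2591 0.2475] 14.18052152929334 [[-1.01, -0.39], [1.16, -0.65], [0.28, 0.65], [-0.45, 0.82]]
```

View pics/w1o.png

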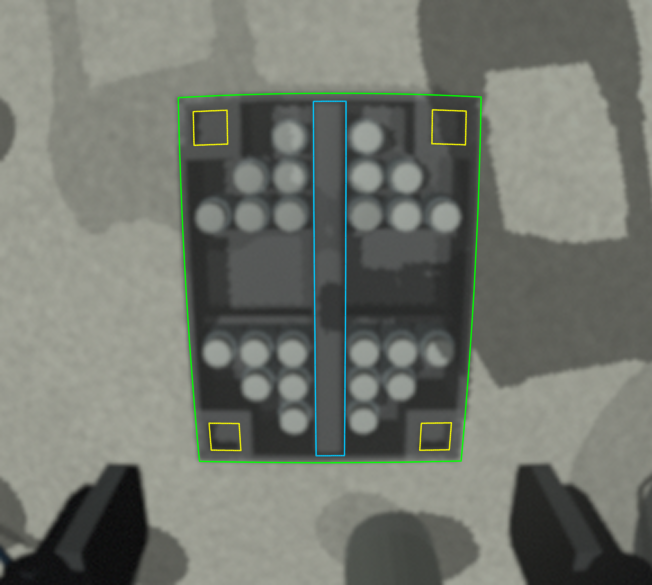

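>>> play_rows:
  targets:
    - {"travel": [0, -0.025, 0], "spin": -0.015}
    - {"travel": [0, -0.075, 0], "spin": -0.045}
    - {"travel": [0, -0.13, 0], "spin": -0.08}
    - {"travel": [0, -0.185, 0], "spin": -0.115}
    - {"travel": [0, -0.24, 0], "spin": -0.15}
    - {"travel": [0, -0.295, 0], "spin": -0.185}
    - {"travel": [0, -0.35, 0], "spin": -0.22}
    - {"travel": [0, -0.405, 0], "spin": -0.255}
    - {"travel": [-0.001, -0.45, 0], "spin": -0.285}
    - {"travel": [-0.001, -0.477, 0], "spin": -0.298}
    - {"travel": [-0.001, -0.477, 0], "spin": -0.298}
    - {"travel": [-0.001, -0.477, 0], "spin": -0.298}

```text
t: 2.95
position: [0.5122, -0.2161, 0.2504]
tool_rot: [-0.487, 0.513, 0.487, 0.512]
force: [0.1, -0.2, -0.8]
gripper_width: 0.999
```

```bash
python3 look.py w2
```

```text
2.95 [ 0.5122 -0.2161  0.2504] [[-0.0002, -0.9987, 0.0507], [-0.0006, 0.0507, 0.9987], [-1.0, 0.0002, -0.0006]] [ 0.09 -0.22 -0.77] [-4.600e-01 -2.300e-02  1.314e+00 -1.000e-03  1.851e+00 -1.980e+00]
```

View pics/w2c.png

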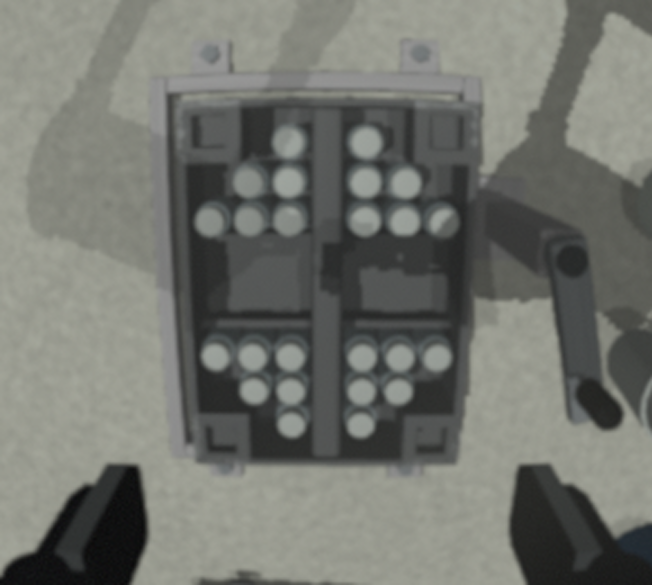

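```bash
python3 - <<'E'
from fit import *
s1,i1,_=pickle.load(open("pics/w1.pkl","rb"));s2,i2,_=pickle.load(open("pics/w2.pkl","rb"))
g1=cv2.cvtColor(i1,cv2.COLOR_BGR2GRAY);g2=cv2.cvtColor(i2,cv2.COLOR_BGR2GRAY)
P=un([(180,98),(475,98),(460,459),(200,459),(215,130),(445,130),(225,435),(434,435),
(289,136),(249,177),(289,177),(211,216),(250,216),(289,216),(366,136),(366,177),(406,177),(366,216),(405,216),(445,216),
(217,352),(255,352),(293,352),(256,386),(293,386),(295,419),(364,352),(402,352),(437,350),(364,386),(400,386),(363,419)]).astype(np.float32)
Q,ok,err=cv2.calcOpticalFlowPyrLK(g1,g2,P.reshape(-1,1,2),None,winSize=(13,13),maxLevel=2)
Q=Q.reshape(-1,2); d=(Q-P)
def tool(P,st,z=.058):
    W=onz("wrist",P,z,st); T=R.from_quat(st["tool_rot"]).as_matrix()
    yaw=np.arctan2(-T[0,2],T[1,2]); 
    c,s=np.cos(yaw),np.sin(yaw); return (W[:,:2]-st["position"][:2])@np.array([[c,-s],[s,c]]),yaw
A,y1=tool(P,s1);B,y2=tool(Q,s2)
keep=np.ones(len(P),bool)
for k in range(4):
    ca,cb=A[keep].mean(0),B[keep].mean(0); H=(A[keep]-ca).T@(B[keep]-cb); th=np.arctan2(H[0,1]-H[1,0],H[0,0]+H[1,1])
    Rm=np.array([[np.cos(th),-np.sin(th)],[np.sin(th),np.cos(th)]]); r=(B-cb)-(A-ca)@Rm.T
    n=np.hypot(*r.T); keep=n<max(.0008,2*np.median(n)); print(keep.sum(),np.degrees(th),n[keep].mean()*1e3)
print((r*1e3).round(2).tolist()); t=cb-Rm@ca
print("B=R A + t, t mm",t*1e3,"yaws",np.degrees([y1,y2]))
# place tool such that it is to tray2 as s1 tool to tray1: in tool2 frame: rotate th, shift t
c,s=np.cos(y2),np.sin(y2); W=s2["position"][:2]+np.array([[c,-s],[s,c]])@t
print("equiv tool pose at tray2",W,np.degrees(y2+th))
for n,C,i in(("w2",[(181,104),(478,104),(457,463),(198,463)],s2),):
    p,r=fit(un(C),i); print(p.round(4),np.degrees(p[2]),r.round(2).tolist())
    p,r=fit(un(C),i,usez=False); print(p.round(4),np.degrees(p[2]),r.round(2).tolist())
overlay("w2",p,"pics/w2o.png")
# latch, frame
print("pivot",onz("wrist",un([(572,260)]),.13,s2),"tab",onz("wrist",un([(588,392)]),.155,s2))
E
```

```text
30 -6.5862118563324215 10.180276195340445
26 -0.680494511368879 0.5413113856623311
26 -0.4179900176088831 0.16687377078307444
26 -0.4179900176088831 0.16687377078307444
[[-3.2, -5.35], [16.83, -0.95], [-0.26, 0.76], [0.12, -0.29], [0.58, -0.3], [0.17, 279.46], [0.02, -0.11], [-0.2, -0.06], [0.4, 0.02], [-0.15, 0.06], [0.16, -0.17], [-0.06, 0.08], [-0.04, 0.09], [-0.24, 0.09], [0.09, 0.11], [0.17, -0.06], [0.0, 0.06], [-0.34, 0.41], [-0.28, 0.05], [-1.15, -1.57], [-0.09, 0.04], [-0.04, -0.04], [-0.0, 0.01], [-0.06, 0.05], [0.07, 0.03], [-0.14, -0.04], [-0.01, -0.01], [0.02, 0.01], [-1.35, 1.7], [0.0, 0.02], [0.03, 0.01], [-0.03, -0.04]]
B=R A + t, t mm [ 2.77897272 -0.69330053] yaws [14.02704008 -2.90532103]
equiv tool pose at tray2 [ 0.51491537 -0.2169571 ] -3.323311051744678
[ 0.5201 -0.2175 -0.0536 -0.0039] -3.0711674102774413 [[-0.6, -0.13], [0.29, 0.35], [-0.04, 0.04], [0.38, -0.34]]
[ 0.5194 -0.2175 -0.0536] -3.071099771267165 [[-1.36, -0.82], [1.06, -0.34], [0.51, 1.01], [-0.18, 0.63]]
pivot [[ 0.48982915 -0.11385224  0.13      ]] tab [[ 0.53928498 -0.11250371  0.155     ]]
```

View pics/w2o.png

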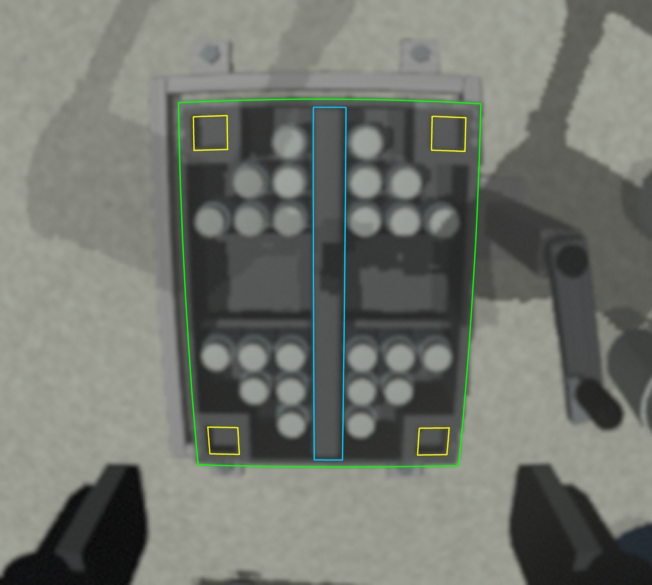

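>>> play_rows:
  targets:
    - {"travel": [0, 0.025, 0], "spin": 0.015}
    - {"travel": [0, 0.075, 0], "spin": 0.045}
    - {"travel": [0, 0.13, 0], "spin": 0.08}
    - {"travel": [0, 0.185, 0], "spin": 0.115}
    - {"travel": [0, 0.24, 0], "spin": 0.15}
    - {"travel": [0, 0.295, 0], "spin": 0.185}
    - {"travel": [0, 0.35, 0], "spin": 0.22}
    - {"travel": [0.003, 0.405, 0], "spin": 0.255}
    - {"travel": [0.005, 0.45, 0], "spin": 0.285}
    - {"travel": [0.005, 0.4755, -0.01], "spin": 0.297}
    - {"travel": [0.005, 0.4755, -0.04], "spin": 0.297}
    - {"travel": [0.005, 0.4755, -0.08], "spin": 0.297}
    - {"travel": [0.005, 0.4755, -0.12], "spin": 0.297}
    - {"travel": [0.005, 0.4755, -0.15], "spin": 0.297}
    - {"travel": [0.005, 0.4755, -0.15], "spin": 0.297}

```text
t: 4.88
position: [0.5148, 0.26, 0.0977]
tool_rot: [-0.557, 0.436, 0.559, 0.432]
force: [-0.2, 0.3, 1.0]
gripper_width: 0.999
```

```bash
python3 look.py w3
```

```text
4.875 [0.5148 0.26   0.0977] [[-0.0051, -0.9692, -0.2461], [-0.0028, -0.2461, 0.9692], [-1.0, 0.0056, -0.0015]] [-0.16  0.28  1.  ] [ 4.090e-01  4.900e-02  1.511e+00 -1.000e-03  1.587e+00 -1.410e+00]
```

View pics/w3.png

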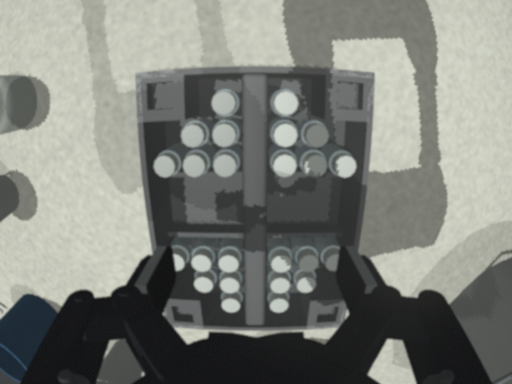

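>>> play_rows:
  targets:
    - {"travel": [0.0025, -0.0005, -0.01], "spin": 0}
    - {"travel": [0.0025, -0.0005, -0.025], "spin": 0}
    - {"travel": [0.0025, -0.0005, -0.04], "spin": 0}
    - {"travel": [0.0025, -0.0005, -0.055], "spin": 0}
    - {"travel": [0.0025, -0.0005, -0.065], "spin": 0}
    - {"travel": [0.0025, -0.0005, -0.069], "spin": 0}
    - {"travel": [0.0025, -0.0005, -0.069], "spin": 0}

```text
t: 5.8
position: [0.5185, 0.2598, 0.0311]
tool_rot: [-0.558, 0.435, 0.558, 0.433]
force: [-0.0, 0.5, -0.5]
gripper_width: 1.003
```

>>> play_rows:
  targets:
    - {"travel": [0, 0, 0], "spin": 0}
    - {"travel": [0, 0, 0], "spin": 0}
    - {"travel": [0, 0, 0], "spin": 0}
    - {"travel": [0, 0, 0], "spin": 0}
    - {"travel": [0, 0, 0], "spin": 0}
    - {"travel": [0, 0, 0], "spin": 0}
  hand: 1
  newtons: 30

```text
t: 6.55
position: [0.5186, 0.26, 0.0314]
tool_rot: [-0.558, 0.435, 0.558, 0.434]
force: [0.0, 1.7, 2.1]
gripper_width: 0.18
```

>>> play_rows:
  targets:
    - {"travel": [0, 0, 0], "spin": 0}
    - {"travel": [0, 0, 0], "spin": 0}
    - {"travel": [0, 0, 0], "spin": 0}
    - {"travel": [0, 0, 0], "spin": 0}
    - {"travel": [0, 0, 0.01], "spin": 0}
    - {"travel": [0, 0, 0.04], "spin": 0}
    - {"travel": [0, 0, 0.09], "spin": 0}
    - {"travel": [0, 0, 0.14], "spin": 0}
    - {"travel": [0, 0, 0.19], "spin": 0}
    - {"travel": [0, 0, 0.219], "spin": 0}
    - {"travel": [0, 0, 0.219], "spin": 0}
    - {"travel": [0, 0, 0.219], "spin": 0}
    - {"travel": [0, 0, 0.219], "spin": 0}
  hand: 0

```text
t: 8.18
position: [0.5181, 0.2598, 0.2484]
tool_rot: [-0.557, 0.436, 0.559, 0.433]
force: [0.1, -0.3, 1.0]
gripper_width: 1.0
```

```bash
python3 look.py w4; cat > rel.py <<'E'
import sys
from fit import *
P0=un([(200,459),(225,435),(434,435),
(289,136),(249,177),(289,177),(211,216),(250,216),(289,216),(366,136),(366,177),(406,177),(366,216),(405,216),
(217,352),(255,352),(293,352),(256,386),(293,386),(295,419),(364,352),(402,352),(364,386),(400,386),(363,419)]).astype(np.float32)
L=lambda n:pickle.load(open(f"pics/{n}.pkl","rb"))
gr=lambda i:cv2.cvtColor(i,cv2.COLOR_BGR2GRAY)
def tool(P,st,z=.058):
    W=onz("wrist",P,z,st); T=R.from_quat(st["tool_rot"]).as_matrix()
    yaw=np.arctan2(-T[0,2],T[1,2]); c,s=np.cos(yaw),np.sin(yaw)
    return (W[:,:2]-st["position"][:2])@np.array([[c,-s],[s,c]]),yaw
def relate(a,b):
    sr,ir,_=L("w1");s1,i1,_=L(a);s2,i2,_=L(b)
    def track(i):
        q,_,_=cv2.calcOpticalFlowPyrLK(gr(ir),gr(i),P0.reshape(-1,1,2),None,winSize=(15,15),maxLevel=3);return q.reshape(-1,2)
    A,y1=tool(track(i1) if a!="w1" else P0,s1);B,y2=tool(track(i2),s2)
    keep=np.ones(len(A),bool)
    for k in range(6):
        ca,cb=A[keep].mean(0),B[keep].mean(0); H=(A[keep]-ca).T@(B[keep]-cb); th=np.arctan2(H[0,1]-H[1,0],H[0,0]+H[1,1])
        Rm=np.array([[np.cos(th),-np.sin(th)],[np.sin(th),np.cos(th)]]); r=(B-cb)-(A-ca)@Rm.T
        n=np.hypot(*r.T); keep=n<max(.0006,2*np.median(n))
    t=cb-Rm@ca; c,s=np.cos(y2),np.sin(y2); W=s2["position"][:2]+np.array([[c,-s],[s,c]])@t
    print(keep.sum(),"res mm",n[keep].mean()*1e3,"th",np.degrees(th),"t",t*1e3,"yaws",np.degrees([y1,y2]))
    print("tool1",s1["position"],"equiv tool at b:",W,np.degrees(y2+th))
if __name__=="__main__":
    relate("w1","w2");relate("w4","w2");relate("w1","w4")
E
python3 rel.py
```

```text
8.175 [0.5181 0.2598 0.2484] [[-0.0043, -0.9693, -0.2459], [-0.0022, -0.2459, 0.9693], [-1.0, 0.0047, -0.0011]] [ 0.13 -0.34  0.97] [ 0.406  0.044  1.249 -0.     1.853 -1.413]
25 res mm 0.13440379596855806 th -0.44920196401105417 t [ 2.74282761 -0.67240093] yaws [14.02704008 -2.90532103]
tool1 [0.51306444 0.25913218 0.25014157] equiv tool at b: [ 0.51488033 -0.2169344 ] -3.354522998146849
23 res mm 0.13662994923038185 th -0.23924085380331106 t [ 7.61701741 -1.20457271] yaws [14.23538666 -2.90532103]
tool1 [0.51811757 0.25975791 0.24836097] equiv tool at b: [ 0.51972128 -0.21771294] -3.1445618879391057
24 res mm 0.10872084323162463 th -0.22627137483505277 t [-4.90908686  0.52528098] yaws [14.02704008 14.23538666]
tool1 [0.51306444 0.25913218 0.25014157] equiv tool at b: [0.51323005 0.25905988] 14.009115290151637
```

View pics/w4c.png

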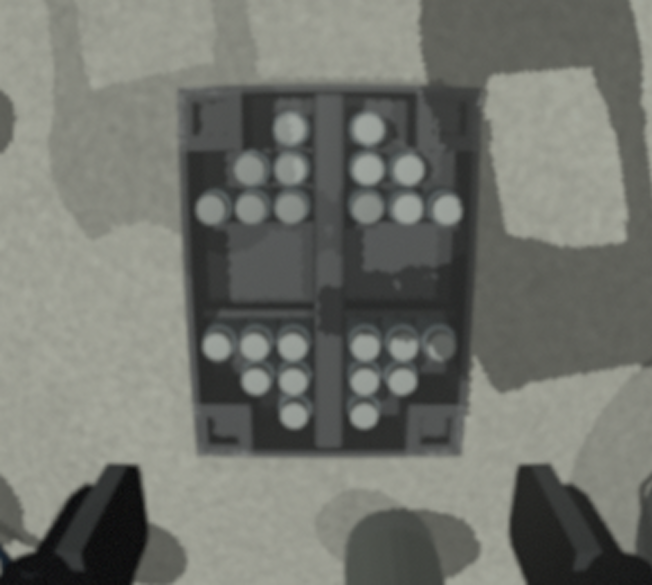

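>>> play_rows:
  targets:
    - {"travel": [0, 0, -0.02], "spin": 0}
    - {"travel": [0, 0, -0.06], "spin": 0}
    - {"travel": [0, 0, -0.11], "spin": 0}
    - {"travel": [0, 0, -0.15], "spin": 0}
    - {"travel": [0, 0, -0.175], "spin": 0}
    - {"travel": [0, 0, -0.195], "spin": 0}
    - {"travel": [0, 0, -0.21], "spin": 0}
    - {"travel": [0, 0, -0.218], "spin": 0}
    - {"travel": [0, 0, -0.218], "spin": 0}
    - {"travel": [0, 0, -0.218], "spin": 0}

```text
t: 9.48
position: [0.5188, 0.26, 0.0316]
tool_rot: [-0.558, 0.435, 0.558, 0.433]
force: [-0.5, -0.1, 0.4]
gripper_width: 1.001
```

>>> play_rows:
  targets:
    - {"travel": [0, 0, 0], "spin": 0}
    - {"travel": [0, 0, 0], "spin": 0}
    - {"travel": [0, 0, 0], "spin": 0}
    - {"travel": [0, 0, 0], "spin": 0}
    - {"travel": [0, 0, 0], "spin": 0}
    - {"travel": [0, 0, 0], "spin": 0}
    - {"travel": [0, 0, 0], "spin": 0}
  hand: 1
  newtons: 60

```text
t: 10.35
position: [0.5189, 0.26, 0.0319]
tool_rot: [-0.558, 0.435, 0.558, 0.433]
force: [-0.6, -0.9, 2.4]
gripper_width: 0.173
```

```bash
python3 - <<'E'
from h import *
s=state();print(s["t"],s["position"].round(4),R.from_quat(s["tool_rot"]).as_matrix().round(4).tolist(),s["force"],s["gripper_width"])
E
```

```text
10.35 [0.5189 0.26   0.0319] [[-0.0021, -0.9693, -0.2459], [-0.0014, -0.2459, 0.9693], [-1.0, 0.0024, -0.0008]] [-0.61969835 -0.94815424  2.39841689] 0.1731409063155129
```

>>> play_rows:
  targets:
    - {"travel": [0, 0, 0.005], "spin": 0}
    - {"travel": [0, 0, 0.02], "spin": 0}
    - {"travel": [0, 0, 0.045], "spin": 0}
    - {"travel": [0, 0, 0.075], "spin": 0}
    - {"travel": [0, 0, 0.105], "spin": 0}
    - {"travel": [0, 0, 0.135], "spin": 0}
    - {"travel": [0, 0, 0.155], "spin": 0}
    - {"travel": [0, 0, 0.165], "spin": 0}
    - {"travel": [0, 0, 0.17], "spin": 0}

```text
t: 11.48
position: [0.5188, 0.26, 0.2016]
tool_rot: [-0.558, 0.435, 0.559, 0.433]
force: [0.6, 0.0, -6.1]
gripper_width: 0.171
```

```bash
python3 look.py w5
```

```text
11.475 [0.5188 0.26   0.2016] [[-0.0029, -0.9693, -0.2459], [-0.0017, -0.2459, 0.9693], [-1.0, 0.0032, -0.0009]] [ 0.56  0.01 -6.11] [ 0.406  0.037  1.34  -0.     1.768 -1.413]
```

View pics/w5.png

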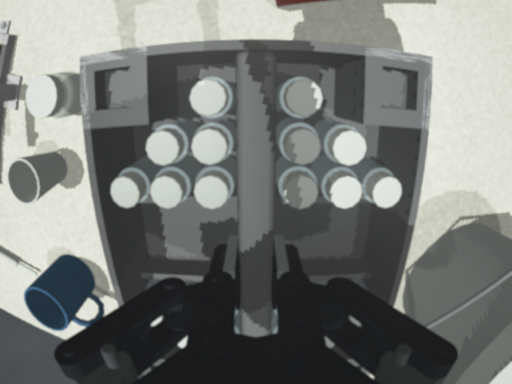

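>>> play_rows:
  targets:
    - {"travel": [0, -0.015, 0], "spin": -0.01}
    - {"travel": [0, -0.045, 0], "spin": -0.03}
    - {"travel": [0, -0.085, 0], "spin": -0.055}
    - {"travel": [0, -0.13, 0], "spin": -0.085}
    - {"travel": [0, -0.175, 0], "spin": -0.115}
    - {"travel": [0, -0.22, 0], "spin": -0.145}
    - {"travel": [0, -0.265, 0], "spin": -0.175}
    - {"travel": [0, -0.31, 0], "spin": -0.205}
    - {"travel": [0, -0.355, 0], "spin": -0.235}
    - {"travel": [0, -0.395, 0], "spin": -0.26}
    - {"travel": [0, -0.43, 0], "spin": -0.28}
    - {"travel": [0, -0.455, 0], "spin": -0.293}
    - {"travel": [0.0015, -0.47, 0], "spin": -0.3}
    - {"travel": [0.0015, -0.4777, 0], "spin": -0.3032}
    - {"travel": [0.0015, -0.4777, 0], "spin": -0.3032}
    - {"travel": [0.0015, -0.4777, 0], "spin": -0.3032}

```text
t: 13.52
position: [0.5204, -0.2169, 0.202]
tool_rot: [-0.486, 0.514, 0.487, 0.512]
force: [0.2, 0.4, -5.7]
gripper_width: 0.179
```

```bash
cat > s.py <<'E'
from h import *
s=state();T=R.from_quat(s["tool_rot"]).as_matrix()
print(round(s["t"],2),s["position"].round(4),"yaw",np.degrees(np.arctan2(-T[0,2],T[1,2])).round(2),"tilt",T[:2,0].round(4),T[2,2].round(4),"F",s["force"].round(2),s["wrist_torque"].round(2),s["gripper_width"].round(3))
E
python3 s.py; python3 look.py w6
```

```text
13.525 [ 0.5204 -0.2169  0.202 ] [[-0.003, -0.9986, 0.0537], [-0.0003, 0.0537, 0.9986], [-1.0, 0.0029, -0.0005]] [ 0.17  0.41 -5.73] [-0.454 -0.008  1.384 -0.002  1.768 -1.972]Traceback (most recent call last):
  File "s.py", line 3, in <module>
    print(round(s["t"],2),s["position"].round(4),"yaw",np.degrees(np.arctan2(-T[0,2],T[1,2])).round(2),"tilt",T[:2,0].round(4),T[2,2].round(4),"F",s["force"].round(2),s["wrist_torque"].round(2),s["gripper_width"].round(3))
                                                                                                                                                                                                  ^^^^^^^^^^^^^^^^^^^^^^^^
AttributeError: 'float' object has no attribute 'round'
```

View pics/w6.png

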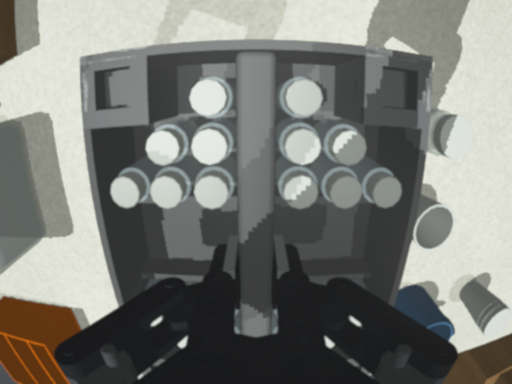

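>>> play_rows:
  targets:
    - {"travel": [0, -0.0007, -0.01], "spin": -0.001}
    - {"travel": [0, -0.0007, -0.03], "spin": -0.001}
    - {"travel": [0, -0.0007, -0.055], "spin": -0.001}
    - {"travel": [0, -0.0007, -0.075], "spin": -0.001}
    - {"travel": [0, -0.0007, -0.09], "spin": -0.001}
    - {"travel": [0, -0.0007, -0.098], "spin": -0.001}
    - {"travel": [0, -0.0007, -0.1], "spin": -0.001}
    - {"travel": [0, -0.0007, -0.1], "spin": -0.001}
    - {"travel": [0, -0.0007, -0.1], "spin": -0.001}

```text
t: 14.7
position: [0.5209, -0.2178, 0.103]
tool_rot: [-0.486, 0.514, 0.486, 0.513]
force: [-0.3, -0.4, -4.5]
gripper_width: 0.177
```

```bash
sed -i 's/s\["gripper_width"\].round(3)/round(float(s["gripper_width"]),3)/' s.py; python3 s.py; python3 - <<'E'
from h import *
p,d=snapshot("scene"); crop(p,120,90,270,245,4,"pics/s6.png"); crop(snapshot("top")[0],250,100,410,235,5,"pics/t6.png")
E
```

```text
14.7 [ 0.5209 -0.2178  0.103 ] yaw -3.13 tilt [-0.0013 -0.0012] -0.0013 F [-0.3  -0.41 -4.49] [-0.06 -0.07  0.03] 0.177
```

View pics/s6.png

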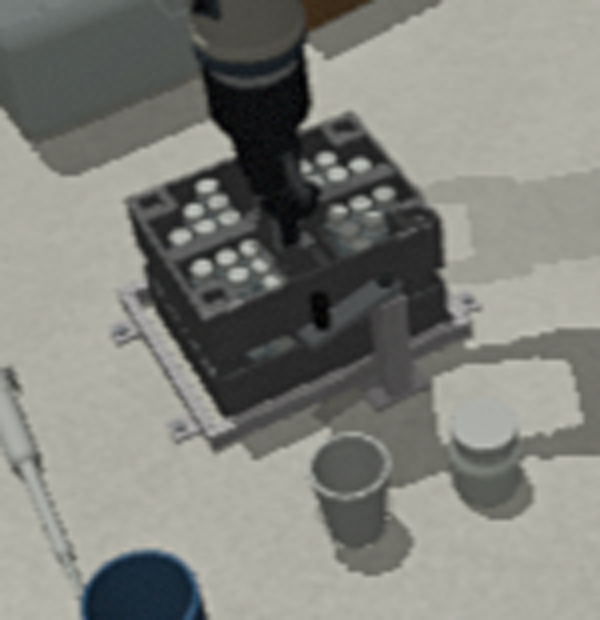

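>>> play_rows:
  targets:
    - {"travel": [-0.0003, 0, -0.0012], "spin": 0}
    - {"travel": [-0.0003, 0, -0.0024], "spin": 0}
    - {"travel": [-0.0003, 0, -0.0036], "spin": 0}
    - {"travel": [-0.0003, 0, -0.0048], "spin": 0}
    - {"travel": [-0.0003, 0, -0.006], "spin": 0}
    - {"travel": [-0.0003, 0, -0.0072], "spin": 0}
    - {"travel": [-0.0003, 0, -0.0084], "spin": 0}
    - {"travel": [-0.0003, 0, -0.0096], "spin": 0}
    - {"travel": [-0.0003, 0, -0.0108], "spin": 0}
    - {"travel": [-0.0003, 0, -0.012], "spin": 0}

```text
t: 16.05
position: [0.5205, -0.2177, 0.0907]
tool_rot: [-0.486, 0.514, 0.486, 0.513]
force: [1.3, 0.7, -4.2]
gripper_width: 0.176
```

```bash
python3 s.py
```

```text
16.05 [ 0.5205 -0.2177  0.0907] yaw -3.13 tilt [-0.0017 -0.0011] -0.0012 F [ 1.32  0.68 -4.22] [ 0.01 -0.02 -0.02] 0.176
```

>>> play_rows:
  targets:
    - {"travel": [0, 0, -0.001], "spin": 0}
    - {"travel": [0, 0, -0.002], "spin": 0}
    - {"travel": [0, 0, -0.003], "spin": 0}

```text
t: 16.42
position: [0.5205, -0.2177, 0.0876]
tool_rot: [-0.486, 0.514, 0.486, 0.513]
force: [-0.6, -0.1, -5.1]
gripper_width: 0.175
```

```bash
python3 s.py
```

```text
16.43 [ 0.5205 -0.2177  0.0876] yaw -3.13 tilt [-0.0017 -0.001 ] -0.0011 F [-0.57 -0.07 -5.12] [-0.06  0.   -0.01] 0.175
```

>>> play_rows:
  targets:
    - {"travel": [0, 0, -0.001], "spin": 0}
    - {"travel": [0, 0, -0.002], "spin": 0}
    - {"travel": [0, 0, -0.003], "spin": 0}
    - {"travel": [0, 0, -0.004], "spin": 0}
    - {"travel": [0, 0, -0.0045], "spin": 0}

```text
t: 17.05
position: [0.5205, -0.2178, 0.0839]
tool_rot: [-0.486, 0.514, 0.486, 0.513]
force: [-2.4, 0.3, 0.6]
gripper_width: 0.178
```

```bash
python3 s.py
```

```text
17.05 [ 0.5205 -0.2178  0.0839] yaw -3.13 tilt [-0.0013 -0.0012] -0.0013 F [-2.4   0.27  0.59] [0.28 0.43 0.01] 0.178
```

>>> play_rows:
  targets:
    - {"travel": [0, 0, -0.0005], "spin": 0}
    - {"travel": [0, 0, -0.001], "spin": 0}
    - {"travel": [0, 0, -0.001], "spin": 0}

```text
t: 17.42
position: [0.5205, -0.2178, 0.0838]
tool_rot: [-0.486, 0.514, 0.486, 0.513]
force: [-4.9, 2.2, 5.3]
gripper_width: 0.177
```

```bash
python3 s.py; python3 - <<'E'
from h import *
p,d=snapshot("scene"); crop(p,120,90,270,245,4,"pics/s7.png")
E
```

```text
17.43 [ 0.5205 -0.2178  0.0838] yaw -3.13 tilt [-0.0009 -0.0015] -0.0015 F [-4.89  2.22  5.29] [ 0.45  0.87 -0.02] 0.177
```

View pics/s7.png

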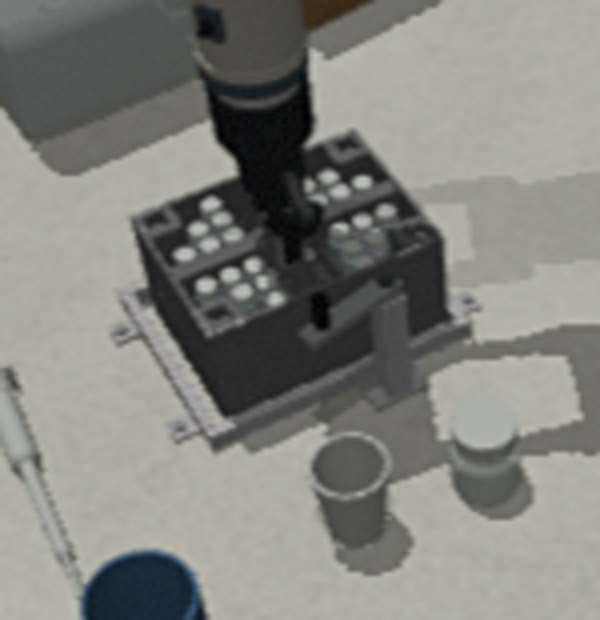

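>>> play_rows:
  targets:
    - {"travel": [0, 0, 0], "spin": 0}
    - {"travel": [0, 0, 0], "spin": 0}
    - {"travel": [0, 0, 0], "spin": 0}
    - {"travel": [0, 0, 0], "spin": 0}
    - {"travel": [0, 0, 0], "spin": 0}
    - {"travel": [0, 0, 0.005], "spin": 0}
    - {"travel": [0, 0, 0.02], "spin": 0}
    - {"travel": [0, 0, 0.05], "spin": 0}
    - {"travel": [0, 0, 0.09], "spin": 0}
    - {"travel": [0, 0, 0.14], "spin": 0}
    - {"travel": [-0.008, 0, 0.18], "spin": 0}
    - {"travel": [-0.008, 0, 0.216], "spin": 0}
    - {"travel": [-0.008, 0, 0.216], "spin": 0}
    - {"travel": [-0.008, 0, 0.216], "spin": 0}
  hand: 0

```text
t: 19.23
position: [0.5125, -0.2177, 0.2999]
tool_rot: [-0.486, 0.514, 0.486, 0.513]
force: [-1.2, 0.0, -0.6]
gripper_width: 1.0
```

```bash
python3 s.py; python3 look.py w8; python3 - <<'E'
from h import *
crop(snapshot("top")[0],250,100,410,235,5,"pics/t8.png")
E
```

```text
19.23 [ 0.5125 -0.2177  0.2999] yaw -3.13 tilt [-0.0007 -0.0016] -0.0016 F [-1.16  0.05 -0.59] [-0.01  0.02  0.04] 1.0
19.225 [ 0.5125 -0.2177  0.2999] [[-0.0007, -0.9985, 0.0545], [-0.0016, 0.0545, 0.9985], [-1.0, 0.0006, -0.0016]] [-1.16  0.05 -0.59] [-0.462 -0.     1.203 -0.002  1.939 -1.979]
```

View pics/w8.png

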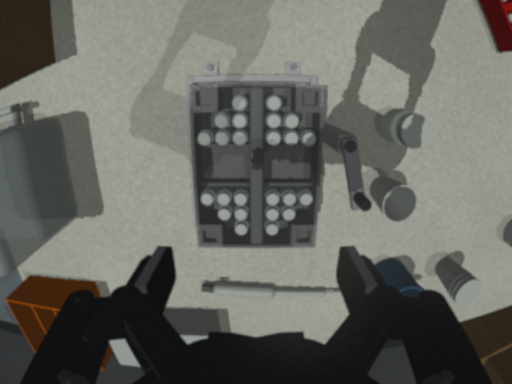

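View pics/t8.png

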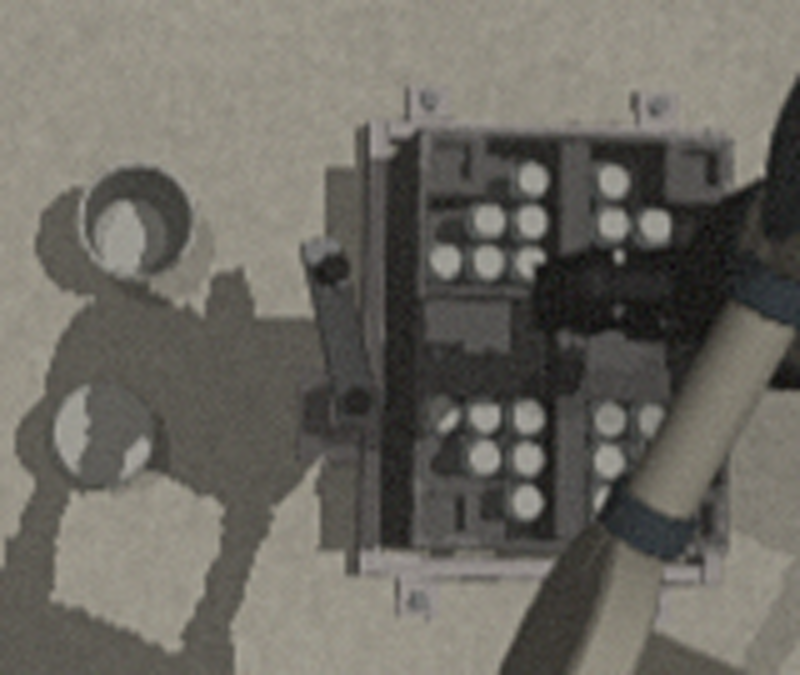

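```bash
python3 - <<'E'
from fit import *
st,i,_=pickle.load(open("pics/w8.pkl","rb"));crop(i,320,110,430,240,6,"pics/w8z.png")
s2,i2,_=pickle.load(open("pics/w2.pkl","rb"))
crop(i2,330,130,420,250,6,"pics/w2z.png")
E
```

```text
(no output)
```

View pics/w8z.png

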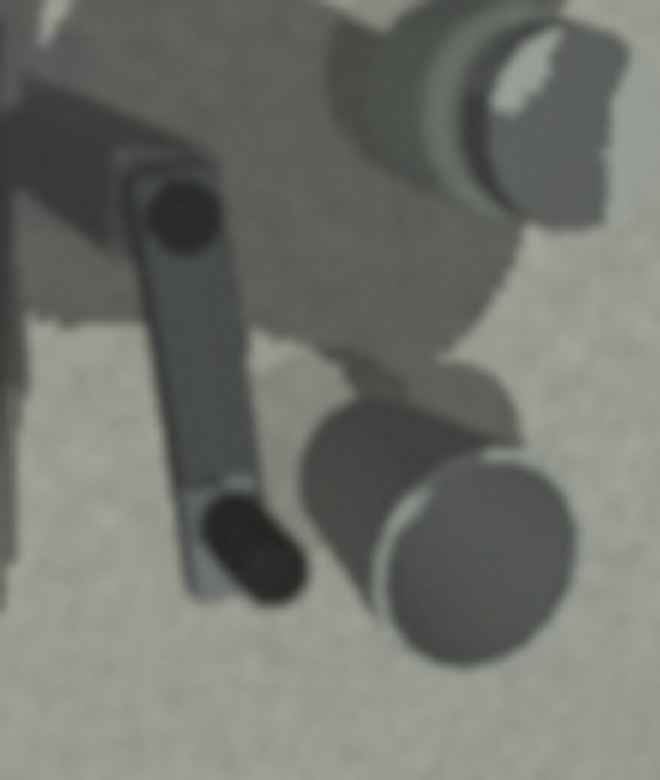

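View pics/w2z.png

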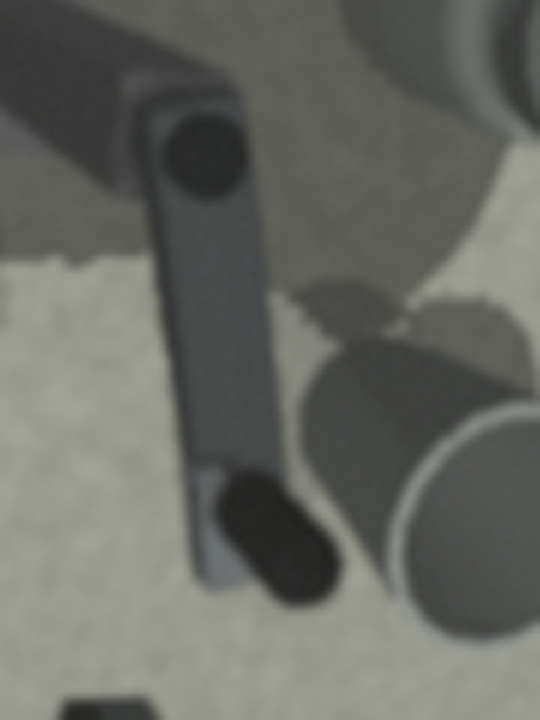

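```bash
python3 - <<'E'
from fit import *
L=lambda n:pickle.load(open(f"pics/{n}.pkl","rb"))
u=lambda P,x,y:(np.array(P,float)+.5)/6-.5+[x,y]
s8=L("w8")[0];s2=L("w2")[0]
print("tab",tri([("wrist",u([(271,570)],320,110),s8),("wrist",u([(298,565)],330,130),s2)]),onz("wrist",u([(271,570)],320,110),.155,s8),onz("wrist",u([(298,565)],330,130),.155,s2))
print("piv",tri([("wrist",u([(184,215)],320,110),s8),("wrist",u([(207,155)],330,130),s2)]),onz("wrist",u([(184,215)],320,110),.125,s8),onz("wrist",u([(207,155)],330,130),.125,s2))
print("cup top",onz("wrist",u([(478,557)],320,110),.075,s8), "jar", onz("wrist",u([(552,125)],320,110),.07,s8))
E
```

```text
tab [ 0.55386606 -0.09922388  0.14716617] [[ 0.55060279 -0.10222808  0.155     ]] [[ 0.55001092 -0.1028882   0.155     ]]
piv [ 0.4898589  -0.11381674  0.13037337] [[ 0.49082209 -0.11207002  0.125     ]] [[ 0.49107926 -0.11180981  0.125     ]]
cup top [[ 0.58388448 -0.01632918  0.075     ]] jar [[ 0.48093159 -0.00254707  0.07      ]]
```

>>> play_rows:
  targets:
    - {"travel": [0.005, 0.02, 0], "spin": 0.05}
    - {"travel": [0.013, 0.06, 0], "spin": 0.12}
    - {"travel": [0.022, 0.105, 0], "spin": 0.18}
    - {"travel": [0.03, 0.145, -0.01], "spin": 0.21}
    - {"travel": [0.033, 0.1555, -0.04], "spin": 0.21}
    - {"travel": [0.033, 0.1555, -0.08], "spin": 0.21}
    - {"travel": [0.033, 0.1555, -0.12], "spin": 0.21}
    - {"travel": [0.033, 0.1555, -0.15], "spin": 0.21}
    - {"travel": [0.033, 0.1555, -0.164], "spin": 0.21}
    - {"travel": [0.033, 0.1555, -0.164], "spin": 0.21}
    - {"travel": [0.033, 0.1555, -0.164], "spin": 0.21}
  hand: 1

```text
t: 20.7
position: [0.5459, -0.062, 0.1361]
tool_rot: [0.538, -0.46, -0.537, -0.459]
force: [0.3, 0.3, 0.6]
gripper_width: -0.004
```

```bash
python3 s.py; python3 look.py w9; python3 - <<'E'
from h import *
s=state();T=R.from_quat(s["tool_rot"]).as_matrix();p0=s["position"];y0=np.arctan2(-T[0,2],T[1,2])
P=np.array([.4905,-.1115]);f0=np.radians(9)
for k,f in enumerate(np.linspace(9,-93.1,14)):
    a=np.radians(f);t=np.array([np.sin(a),-np.cos(a)]);d=.022
    w=P+.062*np.array([np.cos(a),np.sin(a)])-t*d
    print(round(f,1),(w-p0[:2]).round(4).tolist(),"spin",round(a-y0,3))
crop(snapshot("top")[0],250,100,410,235,5,"pics/t9.png")
E
```

```text
20.7 [ 0.5459 -0.062   0.1361] yaw 8.93 tilt [-0.0005 -0.0014] -0.0013 F [0.29 0.34 0.63] [-0.04 -0.01 -0.04] -0.004
20.7 [ 0.5459 -0.062   0.1361] [[-0.0005, -0.9879, -0.1553], [-0.0014, -0.1553, 0.9879], [-1.0, 0.0007, -0.0013]] [0.29 0.34 0.63] [-0.174 -0.043  1.535 -0.002  1.65  -1.901]
9.0 [0.0022, -0.018] spin 0.001
1.1 [0.006, -0.0261] spin -0.136
-6.7 [0.0086, -0.0348] spin -0.273
-14.6 [0.01, -0.0437] spin -0.41
-22.4 [0.0101, -0.0527] spin -0.547
-30.3 [0.0091, -0.0616] spin -0.684
-38.1 [0.0068, -0.0703] spin -0.821
-46.0 [0.0033, -0.0787] spin -0.958
-53.8 [-0.0012, -0.0864] spin -1.095
-61.7 [-0.0068, -0.0935] spin -1.232
-69.5 [-0.0133, -0.0998] spin -1.369
-77.4 [-0.0206, -0.1051] spin -1.506
-85.2 [-0.0285, -0.1093] spin -1.644
-93.1 [-0.037, -0.1125] spin -1.781
```

View pics/w9.png

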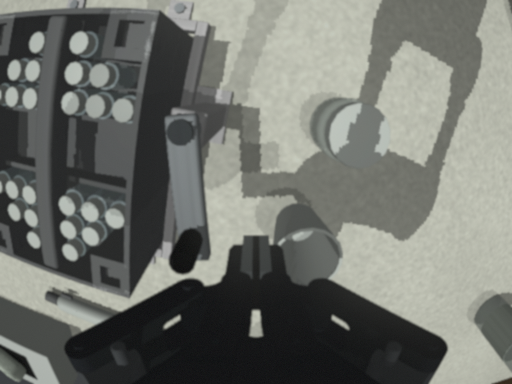

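View pics/t9.png

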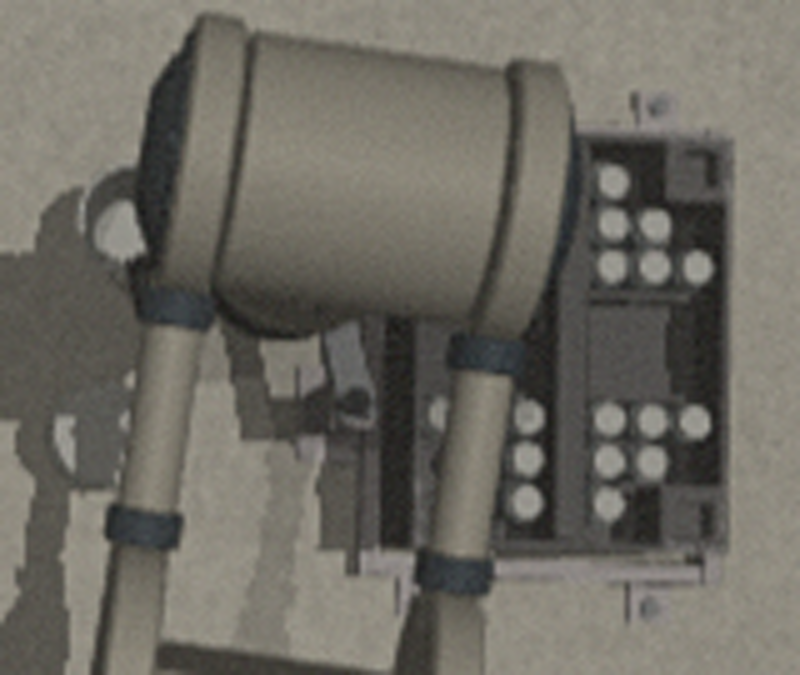

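>>> play_rows:
  targets:
    - {"travel": [0.001, -0.01, 0], "spin": 0}
    - {"travel": [0.002, -0.018, 0], "spin": 0}
    - {"travel": [0.004, -0.022, 0], "spin": -0.07}
    - {"travel": [0.006, -0.026, 0], "spin": -0.136}
    - {"travel": [0.0086, -0.035, 0], "spin": -0.273}
    - {"travel": [0.01, -0.0437, 0], "spin": -0.41}
    - {"travel": [0.01, -0.0527, 0], "spin": -0.547}
    - {"travel": [0.009, -0.0616, 0], "spin": -0.684}
    - {"travel": [0.0068, -0.07, 0], "spin": -0.821}
    - {"travel": [0.0033, -0.0787, 0], "spin": -0.958}
    - {"travel": [-0.0012, -0.0864, 0], "spin": -1.095}
    - {"travel": [-0.0068, -0.0935, 0], "spin": -1.232}
    - {"travel": [-0.0133, -0.0998, 0], "spin": -1.369}
    - {"travel": [-0.0206, -0.105, 0], "spin": -1.506}
    - {"travel": [-0.025, -0.108, 0], "spin": -1.58}
    - {"travel": [-0.025, -0.108, 0], "spin": -1.58}

```text
t: 22.8
position: [0.5209, -0.171, 0.1364]
tool_rot: [-0.052, 0.706, 0.052, 0.705]
force: [0.5, 0.2, 0.4]
gripper_width: -0.0
```

```bash
python3 s.py; python3 look.py w10; python3 - <<'E'
from h import *
p,d=snapshot("scene"); crop(p,120,90,270,245,4,"pics/s10.png")
E
```

```text
22.8 [ 0.5209 -0.171   0.1364] yaw -81.63 tilt [-0.0013 -0.0002] -0.0013 F [0.51 0.19 0.41] [ 0.01 -0.    0.  ] -0.0
22.8 [ 0.5209 -0.171   0.1364] [[-0.0013, -0.1455, 0.9894], [-0.0002, 0.9894, 0.1455], [-1.0, 0.0, -0.0013]] [0.51 0.19 0.41] [-3.790e-01 -4.500e-02  1.537e+00 -1.000e-03  1.651e+00 -5.250e-01]
```

View pics/w10.png

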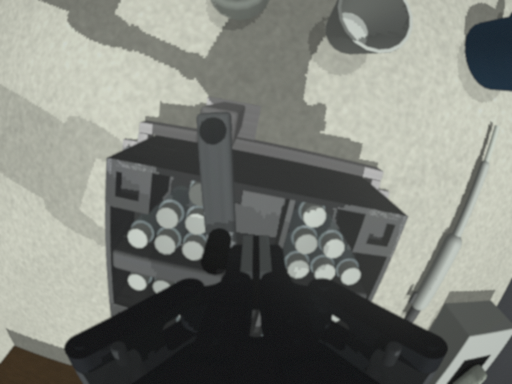

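View pics/s10.png

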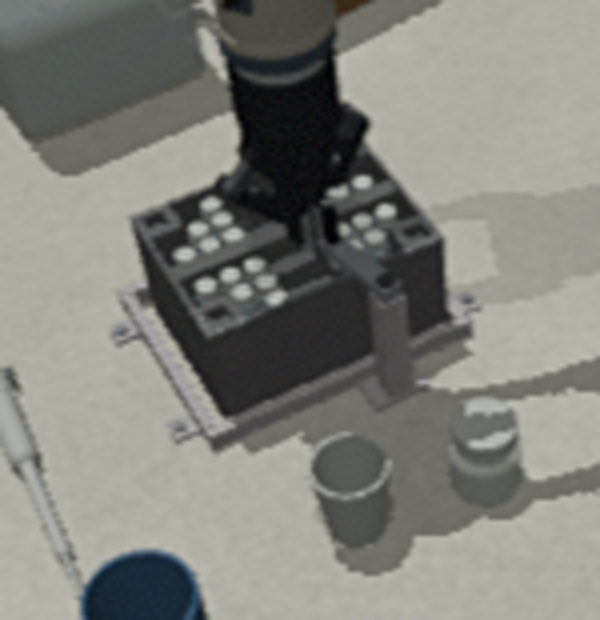

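>>> play_rows:
  targets:
    - {"travel": [-0.004, -0.001, 0], "spin": -0.07}
    - {"travel": [-0.008, -0.002, 0], "spin": -0.14}
    - {"travel": [-0.01, -0.003, 0], "spin": -0.2}
    - {"travel": [-0.012, -0.0035, 0], "spin": -0.2}
    - {"travel": [-0.012, -0.0035, 0], "spin": -0.2}

```text
t: 23.52
position: [0.5091, -0.1741, 0.1364]
tool_rot: [0.018, 0.707, -0.018, 0.706]
force: [0.1, -0.3, -0.6]
gripper_width: -0.001
```

```bash
python3 s.py; python3 look.py w11
```

```text
23.52 [ 0.5091 -0.1741  0.1364] yaw -92.92 tilt [-0.0013  0.0002] -0.0013 F [ 0.11 -0.35 -0.62] [-0.01 -0.08  0.01] -0.001
23.525 [ 0.5091 -0.1741  0.1364] [[-0.0013, 0.0509, 0.9987], [0.0002, 0.9987, -0.0509], [-1.0, 0.0001, -0.0013]] [ 0.11 -0.35 -0.62] [-0.392 -0.073  1.563 -0.     1.652 -0.342]
```

View pics/w11.png

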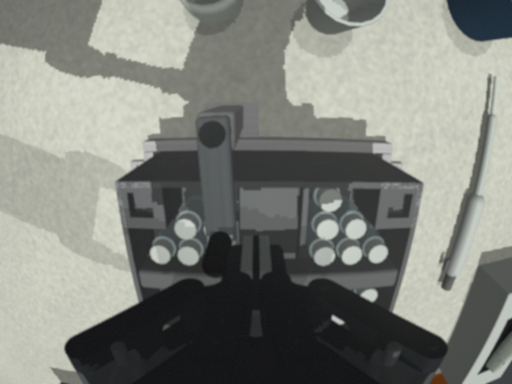

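>>> play_rows:
  targets:
    - {"travel": [-0.001, 0, 0], "spin": 0}
    - {"travel": [-0.002, 0, 0], "spin": 0}
    - {"travel": [-0.003, 0, 0], "spin": 0}
    - {"travel": [-0.003, 0, 0], "spin": 0}

```text
t: 24.08
position: [0.5064, -0.1741, 0.1364]
tool_rot: [0.018, 0.707, -0.018, 0.707]
force: [2.4, -0.5, 0.6]
gripper_width: -0.001
```

```bash
python3 s.py
```

```text
24.07 [ 0.5064 -0.1741  0.1364] yaw -92.93 tilt [-0.0005  0.    ] -0.0005 F [ 2.36 -0.49  0.63] [-0.15 -0.49 -0.01] -0.001
```

>>> play_rows:
  targets:
    - {"travel": [-0.001, 0, 0], "spin": 0}
    - {"travel": [-0.002, 0, 0], "spin": 0}
    - {"travel": [-0.002, 0, 0], "spin": 0}
    - {"travel": [-0.002, 0, 0], "spin": 0}

```text
t: 24.58
position: [0.5061, -0.1741, 0.1366]
tool_rot: [0.018, 0.706, -0.018, 0.708]
force: [9.2, -1.5, -3.5]
gripper_width: -0.002
```

```bash
python3 s.py
```

```text
24.57 [ 0.5061 -0.1741  0.1366] yaw -92.9 tilt [ 0.0038 -0.0004] 0.0038 F [ 9.21 -1.5  -3.55] [-0.19 -1.51  0.08] -0.002
```

>>> play_rows:
  targets:
    - {"travel": [0.004, 0, 0], "spin": 0}
    - {"travel": [0.012, 0, 0], "spin": 0}
    - {"travel": [0.02, 0, 0.01], "spin": 0}
    - {"travel": [0.02, 0, 0.04], "spin": 0}
    - {"travel": [0.02, 0, 0.09], "spin": 0}
    - {"travel": [0.02, 0.02, 0.14], "spin": 0}
    - {"travel": [0.02, 0.06, 0.17], "spin": 0}
    - {"travel": [0.02, 0.11, 0.17], "spin": 0}
    - {"travel": [0.02, 0.16, 0.17], "spin": 0}
    - {"travel": [0.02, 0.21, 0.17], "spin": 0}
    - {"travel": [0.02, 0.26, 0.17], "spin": 0}
    - {"travel": [0.02, 0.3, 0.17], "spin": 0}
    - {"travel": [0.02, 0.3, 0.17], "spin": 0}
    - {"travel": [0.02, 0.3, 0.17], "spin": 0}

```text
t: 26.32
position: [0.5262, 0.1257, 0.307]
tool_rot: [0.018, 0.705, -0.018, 0.708]
force: [0.6, 0.6, 0.0]
gripper_width: 0.007
```

```bash
python3 s.py; python3 - <<'E'
from h import *
p,d=snapshot("scene"); cv2.imwrite("pics/sF.png",p);crop(p,120,90,270,245,4,"pics/s12.png")
p,d=snapshot("top");cv2.imwrite("pics/tF.png",p); crop(p,250,100,410,235,5,"pics/t12.png")
E
```

```text
26.32 [0.5262 0.1257 0.307 ] yaw -92.88 tilt [ 0.004  -0.0009] 0.004 F [0.55 0.58 0.01] [-0.01 -0.03  0.02] 0.007
```

View pics/s12.png

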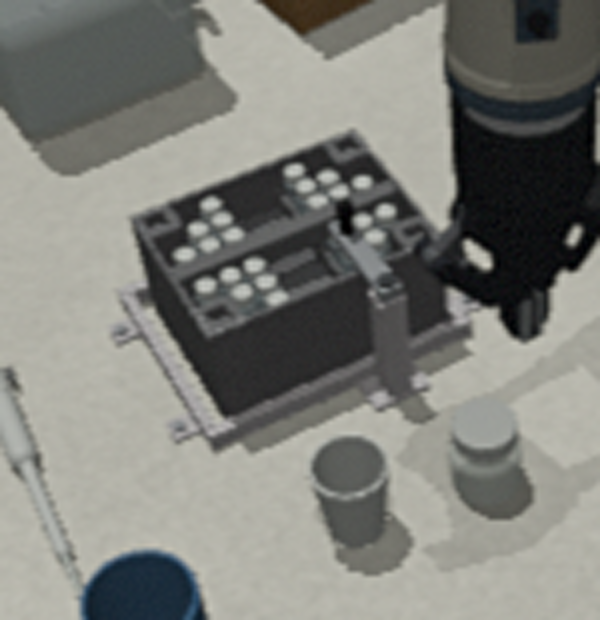

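View pics/t12.png

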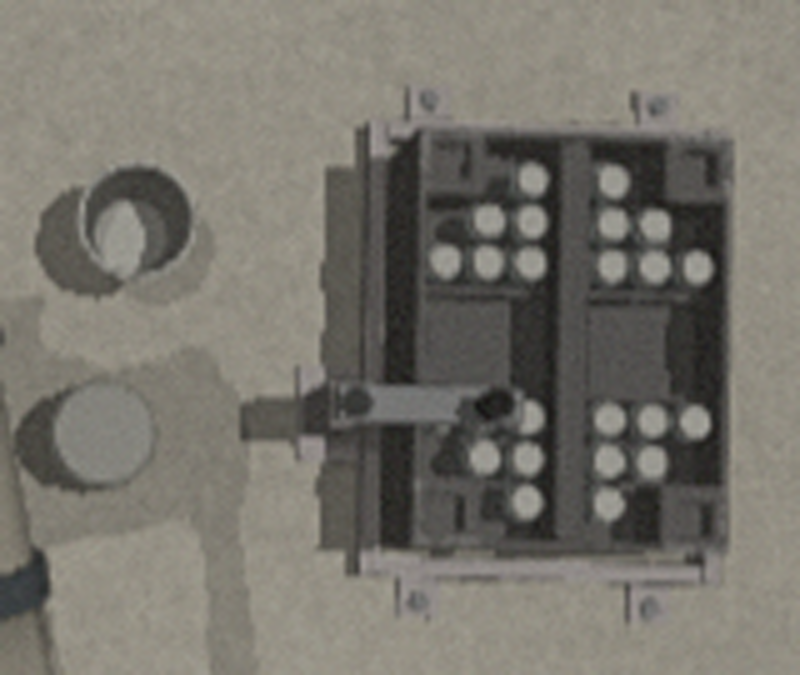

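View pics/tF.png

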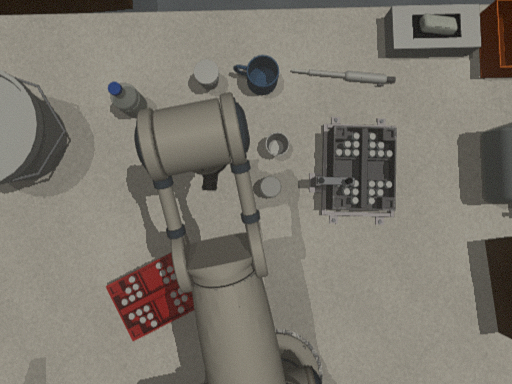

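The bar lies square across the rim at crop (340–510, 403). The stack is flush, and the cup, jar, mug and pipette are where they were. I'm handing the job in.

```bash
python3 -c "
from bench import *
print(sign_off())"
```

```text
the job is handed in; nothing more can be done
None
```

The loose grey tray is stacked on the tray in the fiddle frame with all four lugs in their sockets, and the hold-down bar is locked across it. I handed the job in at about 26 s of the 72 s allowed.

- **Placing:** I found the offset between the two trays by matching wrist-camera views of both. The lugs dropped in on the first try, so no feeling about was needed. They bottomed at TCP z 83.9 mm, where full seating was expected. A further 1 mm press gave only about 10 N of extra force and no movement. I then let go.
- **Latch:** I pushed the peg round with the closed fingers until it hit the stop. At the stop the push reached about 9 N with no further movement.
- **Last checks:** The final pictures show the upper tray flush with no gap and the bar square across the rim. The other things look to be in their original places, and the arm is clear, with a force reading near zero.
- **Disagreements:** The top and wrist cameras differed by 3 to 5 mm in absolute position. Fitting the tray's height from the wrist view also came out about 4 mm low. I used the wrist camera for relative offsets only, and the placement agreed with it.

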